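# Open the spacer jar in its bracing block

## Robot

A 6-joint arm with a two-finger parallel gripper is mounted at the origin on the work surface. World frame = base frame: x ahead of the robot, y to its left, z up, the work surface at z = 0. Lengths are in mm, angles in rad, forces in N, time in s.
With the tool pointing down it reaches from about 350 to 775 mm from the base axis. Payload 7.3 kg.
Tool frame: the origin (TCP) lies at the very end of the fingers, on their centre line; the grasp point (between the pads) lies 19 mm behind it (bot.grasp_offset is the distance from the TCP to the grasp point, in mm); z points along the fingers, y is the direction in which the jaws open and shut (so a half turn about z gives the same grasp; the last joint's range is limited). The gripper opens to 92 mm and grips with 3 to 60 N. Pads are 19 mm wide; open, the fingers measure 130 mm over their backs; the gripper's body (75 mm by 190 mm) begins 47 mm behind the grasp point.
Start: joints at [-0.146, 0.342, 1.524, -0, 1.275, -0.146], TCP at [525.021, 0.019, 203.241] pointing down, gripper open.
Joint ranges: [-2.53, 2.53], [-0.77, 2.02], [0.04, 2.7], [-1, 4.14], [0.28, 2.66], [-3.11, 3.11]. Speed limits (rad/s): [2.57, 2.57, 3.14, 3.14, 3.14, 3.14].

## Interface

Orientations are given as [roll, pitch, yaw] about the fixed x, y, z axes, in that order (R = Rz(yaw) Ry(pitch) Rx(roll)).
In Python, from plant import bot gives the robot as it stands.
- The arm moves only by the tool servo_tool, never from a script. Its arguments are lists of equal length, an entry for each row: "angular": the turn, a rotation vector about the world's x, y, z in degrees, a list of three; "slide": the shift along the world's x, y, z in mm, a list of three; "grip": the opening, from -1 (shut) to 1 (fully open), so that 0 is half open. In form: {"angular": [[ax, ay, az], ...], "slide": [[dx, dy, dz], ...], "grip": [grip, ...]}. A call has 1 to 10 rows; each row is the pose to reach, as a shift and turn from the pose commanded when the call began; what a row does not reach only later rows make up. A row lasts 1/12 s, in which the tool goes at most 41.7 mm and 7.16 degrees, less where a joint would pass 70% of its speed; a pose out of reach is approached as far as the arm can. A call with a gripper value outside its range is refused whole. The fingers move at their own pace and stop on an object; the grip force is fixed at half the most. Time passes only in rows, so rows that repeat a pose let the fingers close. It gives the time, the measured TCP pose, the force and the opening at its end, in the units of the state.
- bot.get_obs(): the state, without advancing time (a new reading comes with each control period).
- bot.capture(name): name is "scene" or "side" or "wrist"; returns a dict with "img" (480x640x3 uint8, blue, green, red), "range_z" (480x640 float32, mm along the optical axis (not along the pixel's ray), 0 where there is no reading), "fov_y" (degrees; the focal length in pixels is half the picture's height over the tangent of half this angle, whatever the lens; pixels are square), "cx", "cy" (the principal point, pixels), "R" (3x3) and "t" (3): a world point X has camera coordinates R X + t; the wrist camera has in their place "T_tool_cam" (4x4, takes a point from camera to tool coordinates, whose origin is the TCP and whose axes are the flange's). Camera axes: x right, y down, z forward; pixel columns grow to the right and rows downward; lengths in mm; the calibration is good to about 2 mm. A picture is of the moment at which its call begins: read the wrist's pose just before it.
- bot.close_job(): hands the job in, once; it reports no verdict.
The state is a dict: "time": time; "joint_positions": joint angles; "dq": joint speeds; "tau": joint torques, N m; "tool_pos": TCP position; "tcp_rot": TCP orientation; "contact_force": force on the tool from outside, world axes, zero at the start; "moment": the same for the moment, N m; "grip_width": finger opening in mm.
Only numpy, scipy, OpenCV 4.12 (cv2) and the standard library are available. Lean on these libraries where they do the work, as an engineer would, in place of code of your own. Each camera call takes 0.05 s, during which the arm holds its last target.

## Task

Stand the closed square jar with the orange cap upright and fully home in the square pocket of the blue block, which keeps it from turning. Then unscrew the tight cap anticlockwise, stop turning once its threads have let go (about a quarter turn), lift it straight off and finish still holding it level over the jar mouth, about 2 cm clear of the jar, with the jar left fully home in the pocket. Do not shift the carton, the tape roll or the tub.

Things in the scene. Friction and masses are not known exactly. Their poses are not given: they have to be found in the camera images.
- cap_mid (a point): Centre (half-way up, on the axis) of the round orange screw cap, 52 mm diameter, 30 mm high, 40 g. z up along its axis, x along the white line on its top. Tight at the start with its x along jar x. Turning it takes up to about 0.8 N m, so a jar standing free turns with it; it unscrews anticlockwise seen from above and stops within 5 degrees the other way. While tight the closed jar can be carried by it.
- jar_mouth (a point): Centre of the jar's mouth, 86 mm above its underside, hidden in the closed cap; a sprung red seal ring here pushes the cap up with about 30 N. Two neck lugs let the cap go after 60 degrees; it lifts straight off between 65 and 115 (best 80 to 90), clear after an 18 mm rise; at 120 it meets the next lug. Pulled before that, the jar comes up too. Side play 1 mm.
- jar_mid (a point): Centre of the square body of the clear jar of brass spacers: 56 x 56 mm, sides along x and y, 60 mm high, this point 30 mm above its underside, z up. Neck 36 mm (44 over lugs). The closed cap's rim is 10 mm above the body's top, its centre (cap_mid) 55 mm above this point, its top 100 mm above the underside. About 230 to 340 g. Starts on the bench at any yaw.
- pocket_floor (a point): Centre of the floor of the square pocket in the blue block, which is fixed to the bench: block 112 x 112 x 32 mm high; pocket 59 x 59 mm, 26 mm deep, floor 6 mm above the bench, 3 mm chamfer at the mouth, sides along x and y, z up. The jar goes in at any of the four quarter turns; fully home, jar_mid is 30 mm above this point.
- carton: Bystander: closed cardboard carton 90 x 130 x 50 mm high lying flat; origin at the centre of its underside.
- tape: Bystander: roll of brown tape lying flat, 90 mm outer diameter, 24 mm high; origin at the centre of its underside.
- tub: Bystander: small round tub, 52 mm diameter, 55 mm high, grey lid; origin at the centre of its underside.
Things that resemble listed ones, but are neither listed nor needed, are in the scene too. Several things look just like the part that bears pocket_floor: the one meant starts farthest to the robot's left.

How it is judged:
By the outcome, as a careful person would: the job done as asked, in the order asked, and still so for the second after the job is handed in, while the arm keeps its last pose, push and grip.
It also fails if it takes over 48 s, if anything falls off the work surface, if the arm or the gripper's body presses on something with over 40 N, if the wrist force passes 120 N, or if a joint passes its speed limit or range.

## Working session

There is one attempt and no reset: what is moved stays moved. The work goes in short steps, Python scripts to look and compute and a tool call to move; the robot and the scene stay as the last step left them, time stands still between calls to the robot, and variables do not carry over. Pictures are saved under pics/ and viewed, and the job is handed in when it is done.

Besides the shell and the picture viewer there is one more tool, called after "Emit:" by a JSON object that holds its "name" and its "arguments". servo_tool: Moves the arm, as the interface text tells. Its arguments: {"type":"object","properties":{"angular":{"type":"array","items":{"type":"array","items":{"type":"number"}}},"slide":{"type":"array","items":{"type":"array","items":{"type":"number"}}},"grip":{"type":"array","items":{"type":"number"}}},"required":["angular","slide","grip"]}

```bash
mkdir -p pics; ls; python3 - <<'E'
from plant import bot
import cv2, pickle
print(bot.get_obs())
d={}
for n in ("scene","side","wrist"):
    c=bot.capture(n); d[n]=c
    cv2.imwrite(f"pics/{n}0.png",c["img"])
    print(n,{k:v for k,v in c.items() if k not in("img","range_z")})
pickle.dump(d,open("c0.pkl","wb"))
E
```

```text
pics
{'time': 0.0, 'joint_positions': array([-1.46023159e-01,  3.42693799e-01,  1.52499898e+00, -9.47145091e-06,
        1.27539702e+00, -1.45994996e-01]), 'dq': array([-5.06948668e-04, -2.58821686e-04, -6.07145831e-04,  6.49689294e-05,
        5.88878604e-04, -1.38207611e-03]), 'tau': array([ 7.61924657e-04, -4.31245601e+01, -2.44219762e+01,  7.17750052e-02,
        5.59406646e-02, -1.04314388e-04]), 'tool_pos': array([5.24566052e+02, 7.07922795e-02, 2.02566296e+02]), 'tcp_rot': array([-3.14011012e+00, -2.08838615e-04,  1.57077077e+00]), 'contact_force': array([ 0.46084153,  0.23991422, -0.50992943]), 'moment': array([-0.02978029, -0.01806744, -0.03299879]), 'grip_width': 91.92404475616232}
scene {'fov_y': 56.9175488347661, 'cx': 318.26619821990033, 'cy': 234.52152699898383, 'R': array([[-0.14794455,  0.98890577, -0.01333392],
       [ 0.66927594,  0.09018219, -0.73752077],
       [-0.72813606, -0.11803625, -0.6751928 ]]), 't': array([  57.79847142, -273.71595012, 1359.66720476])}
side {'fov_y': 45.998375269143494, 'cx': 309.29179285110496, 'cy': 237.95959920151654, 'R': array([[ 0.89097092, -0.45395539, -0.00976355],
       [-0.34187018, -0.65652158, -0.67238694],
       [ 0.29882369,  0.60241508, -0.74013544]]), 't': array([-458.84412862,  216.51638268, 1172.67420099])}
wrist {'fov_y': 70.00961838809495, 'cx': 323.4751813674388, 'cy': 242.18335495419169, 'T_tool_cam': array([[ 1.37846589e-03, -9.65512916e-01, -2.60351509e-01,
         6.99847257e+01],
       [ 9.99999050e-01,  1.32927081e-03,  3.65031293e-04,
         1.08780339e+00],
       [-6.36476752e-06, -2.60351765e-01,  9.65513831e-01,
        -1.80699130e+02],
       [ 0.00000000e+00,  0.00000000e+00,  0.00000000e+00,
         1.00000000e+00]])}
```

View pics/scene0.png

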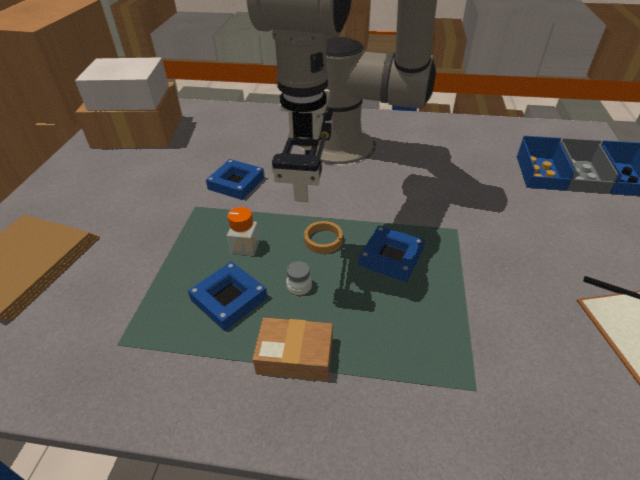

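View pics/side0.png

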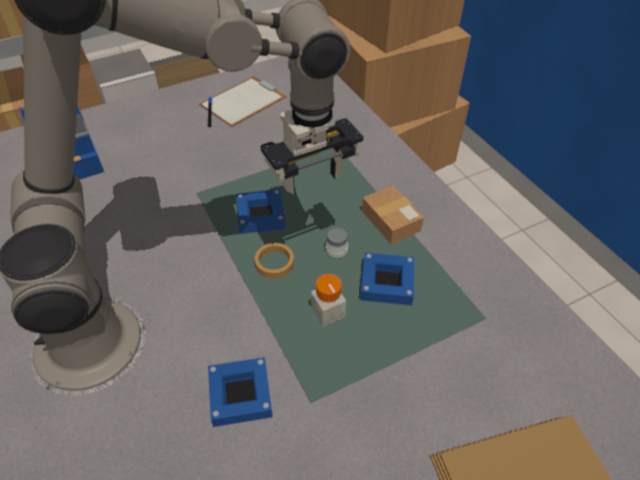

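View pics/wrist0.png

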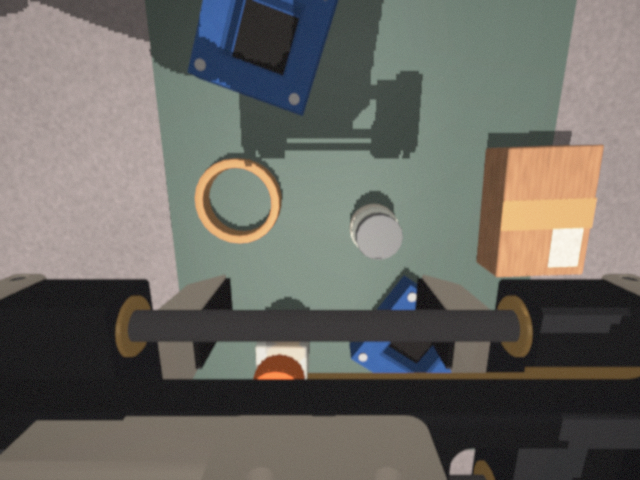

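Blue blocks: A at scene (236,178), B at (228,294), C at (391,253). Image right is +y (the robot's left), so C looks like the one. I'll measure it and the jar.

```bash
cat > h.py <<'E'
import numpy as np, cv2, pickle
from scipy.spatial.transform import Rotation as Ro
def pts(c, obs=None):
    f=240/np.tan(np.radians(c["fov_y"]/2)); z=c["range_z"].astype(float)
    v,u=np.mgrid[0:480,0:640]
    P=np.stack([(u-c["cx"])/f*z,(v-c["cy"])/f*z,z],-1)
    if "R" in c: W=(P-c["t"])@c["R"]
    else:
        T=c["T_tool_cam"]; P=P@T[:3,:3].T+T[:3,3]
        W=P@Ro.from_euler("xyz",obs["tcp_rot"]).as_matrix().T+obs["tool_pos"]
    W[z<=0]=np.nan
    return W
def proj(c,X):
    f=240/np.tan(np.radians(c["fov_y"]/2)); p=c["R"]@np.array(X)+c["t"]
    return p[0]/p[2]*f+c["cx"],p[1]/p[2]*f+c["cy"]
E
python3 - <<'E'
from h import *
d=pickle.load(open("c0.pkl","rb"))
for n in("scene","side"):
    c=d[n];W=pts(c);hsv=cv2.cvtColor(c["img"],cv2.COLOR_BGR2HSV)
    H,S,V=[hsv[...,i].astype(int) for i in range(3)]
    ok=np.isfinite(W[...,2])&(W[...,0]>200)&(W[...,0]<850)&(abs(W[...,1])<420)
    blue=ok&(H>100)&(H<125)&(S>150)&(W[...,2]>25)&(W[...,2]<40)
    k,l,s,ce=cv2.connectedComponentsWithStats(blue.astype(np.uint8))
    for i in range(1,k):
        if s[i,4]<200: continue
        p=W[l==i]; r=cv2.minAreaRect(p[:,:2].astype(np.float32)); print(n,"blue",ce[i].round(),s[i,4],r,np.median(p[:,2]))
    m=ok&(H<12)&(S>200)&(W[...,2]>50)
    m=m&(W[...,2]>94)&(W[...,2]<110); p=W[m]; print(n,"captop",m.sum(),p.mean(0),cv2.minAreaRect(p[:,:2].astype(np.float32)),np.median(p[:,2]))
    # generic objs
    x=ok&(W[...,2]>12)&(W[...,2]<110)
a=d["scene"]["img"][190:350,170:450]
cv2.imwrite("pics/crop0.png",cv2.resize(a,None,fx=2.8,fy=2.8,interpolation=2))
b=d["side"]["img"][180:340,220:430]
cv2.imwrite("pics/crop1.png",cv2.resize(b,None,fx=3.5,fy=3.5,interpolation=2))
E
```

```text
scene blue [234. 178.] 726 ((239.8914337158203, -250.70025634765625), (114.25300598144531, 110.22056579589844), 73.13619232177734) 34.029170564343374
scene blue [392. 250.] 1454 ((466.5611572265625, 176.97518920898438), (112.37150573730469, 116.24105072021484), 71.03032684326172) 34.7528770460108
scene blue [227. 292.] 1908 ((632.7138061523438, -149.947021484375), (115.37478637695312, 112.8895492553711), 55.395755767822266) 35.31413849781774
scene captop 14 [ 471.92369315 -160.90625834  102.13279445] ((475.4068908691406, -157.1561737060547), (50.05411148071289, 41.9547004699707), 74.28411102294922) 103.20953323140748
side blue [259. 208.] 929 ((465.5265808105469, 172.245849609375), (112.50482940673828, 109.44652557373047), 71.81684875488281) 31.010646623307938
side blue [388. 276.] 1380 ((631.5162353515625, -153.2803955078125), (114.1577377319336, 110.59622955322266), 55.52164840698242) 32.50305228206845
side blue [244. 387.] 1606 ((238.22030639648438, -253.94485473632812), (113.6048355102539, 103.37959289550781), 72.63359069824219) 31.3694951188578
side captop 0 [nan nan nan] ((0.0, 0.0), (0.0, 0.0), 0.0) nan<stdin>:13: RuntimeWarning: Mean of empty slice.
  ret = um.true_divide(
  return _methods._mean(a, axis=axis, dtype=dtype,
  ret = ret.dtype.type(ret / rcount)
```

View pics/crop0.png

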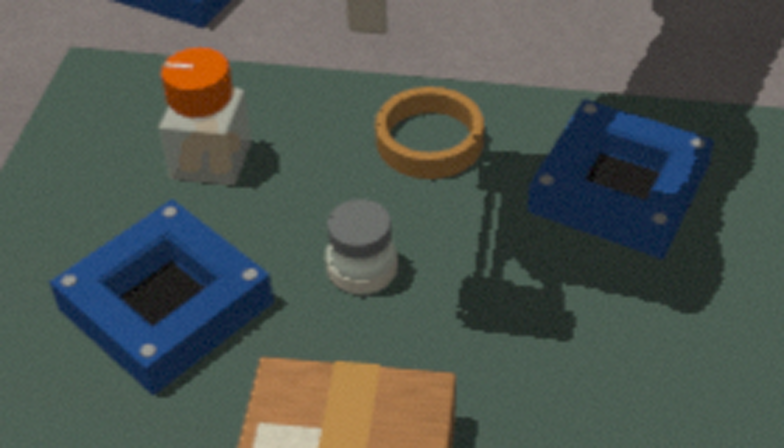

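View pics/crop1.png

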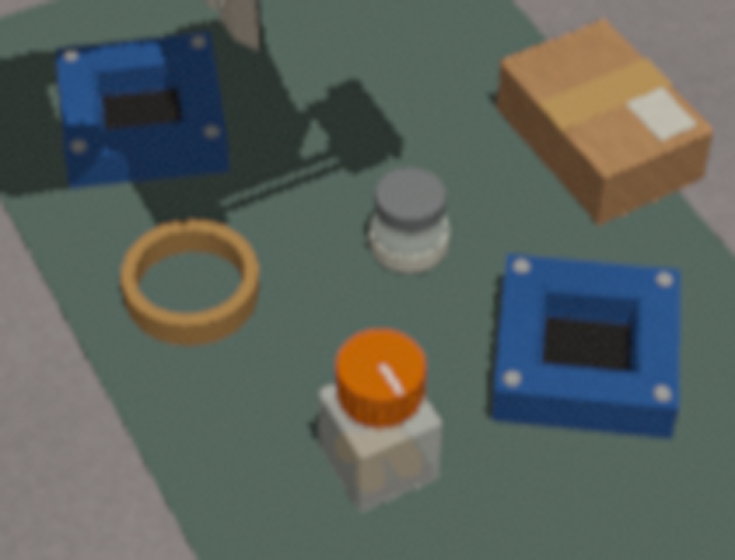

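C, measured at about (466,174) with yaw about 71.5° mod 90, is farthest left (y=+174, against -150 and -252). The crop shows it at scene crop (620,175), so C is the target. Next, triangulate the cap.

```bash
python3 - <<'E'
from h import *
d=pickle.load(open("c0.pkl","rb"))
def ray(c,u,v):
    f=240/np.tan(np.radians(c["fov_y"]/2)); R=c["R"]
    return -R.T@c["t"], R.T@np.array([(u-c["cx"])/f,(v-c["cy"])/f,1])
def atz(c,u,v,z):
    o,r=ray(c,u,v); return o+r*(z-o[2])/r[2]
s=d["scene"];t=d["side"]
def sc(x,y): return x/2.8+170,y/2.8+190
def si(x,y): return x/3.5+220,y/3.5+180
print(atz(s,*sc(197,69),100),atz(t,*si(381,362),100))
print("line",atz(s,*sc(193,66),100)-atz(s,*sc(166,65),100), atz(t,*si(381,364),100)-atz(t,*si(403,393),100))
print("tape",atz(s,*sc(430,125),24),atz(t,*si(190,275),24),"tub",atz(s,*sc(360,225),55),atz(t,*si(410,197),55))
E
```

```text
[ 475.70584562 -157.51646542  100.        ] [ 478.11947228 -161.73206679  100.        ]
line [-1.6119662  21.33006448  0.        ] [-1.2578723  24.10047812  0.        ]
tape [433.26375234  19.1225109   24.        ] [430.48955823   9.45864339  24.        ] tub [580.13593932 -11.46095959  55.        ] [576.38047756 -20.8499302   55.        ]
```

Emit:
{"name": "servo_tool", "arguments": {"angular": [[0,0,0],[0,0,0],[0,0,0],[0,0,0],[0,0,0],[0,0,0],[0,0,0],[0,0,0],[0,0,0],[0,0,0]], "slide": [[-2,-6,0],[-7,-22,0],[-13,-45,0],[-21,-70,0],[-29,-96,0],[-36,-120,0],[-42,-140,0],[-46,-154,0],[-48,-160,0],[-48,-160,0]], "grip": [1,1,1,1,1,1,1,1,1,1]}}

```text
time: 0.98
tool_pos: [476.5, -161.2, 203.1]
tcp_rot: [-3.141, 0.0, 1.569]
contact_force: [0.1, 0.5, 0.6]
grip_width: 92.0
```

```bash
python3 - <<'E'
from plant import bot
from h import *
o=bot.get_obs(); d={n:bot.capture(n) for n in("wrist","scene","side")}; d["obs"]=o
pickle.dump(d,open("c1.pkl","wb")); cv2.imwrite("pics/w1.png",d["wrist"]["img"])
print(o["time"],o["tool_pos"],o["tcp_rot"])
c=d["wrist"];W=pts(c,o);hsv=cv2.cvtColor(c["img"],cv2.COLOR_BGR2HSV)
H,S,V=[hsv[...,i].astype(int) for i in range(3)]
m=(H<12)&(S>180)&(W[...,2]>92)&(W[...,2]<110)
p=W[m];print(m.sum(),np.median(p[:,2]),cv2.minEnclosingCircle(p[:,:2].astype(np.float32)))
for n in("scene","side"):
    c=d[n];W=pts(c);hsv=cv2.cvtColor(c["img"],cv2.COLOR_BGR2HSV)
    H,S,V=[hsv[...,i].astype(int) for i in range(3)]
    b=(H>100)&(H<125)&(S>150)&(W[...,2]>25)&(W[...,2]<40)&(W[...,1]>80)&(W[...,1]<300)&(W[...,0]>350)&(W[...,0]<600)
    p=W[b]; print(n,b.sum(),cv2.minAreaRect(p[:,:2].astype(np.float32)),np.median(p[:,2]))
cv2.imwrite("pics/s1.png",cv2.resize(d["scene"]["img"][200:300,330:450],None,fx=6,fy=6,interpolation=2))
E
```

```text
0.9833 [ 476.48517138 -161.21585209  203.140691  ] [-3.14140542e+00  1.03020140e-04  1.56873432e+00]
64 97.10019750884935 ((479.8133544921875, -144.0785369873047), 19.45293617248535)
scene 1476 ((466.6189880371094, 176.27305603027344), (113.45849609375, 115.19829559326172), 70.79972839355469) 34.81651844648532
side 787 ((463.7063903808594, 172.08425903320312), (116.01924133300781, 107.79743957519531), 68.04804229736328) 30.897745450290348
```

View pics/w1.png

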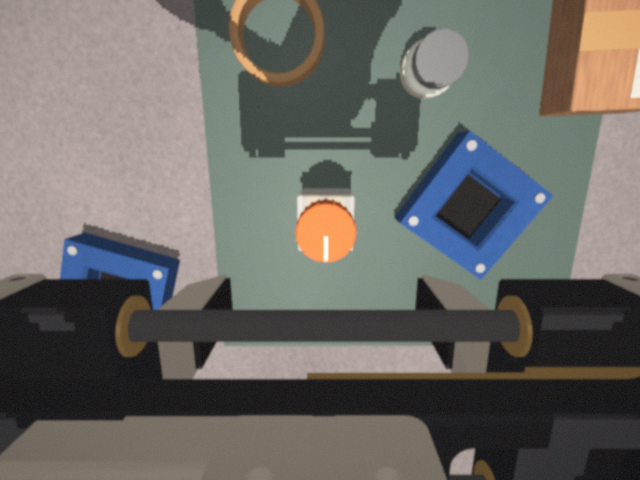

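View pics/s1.png

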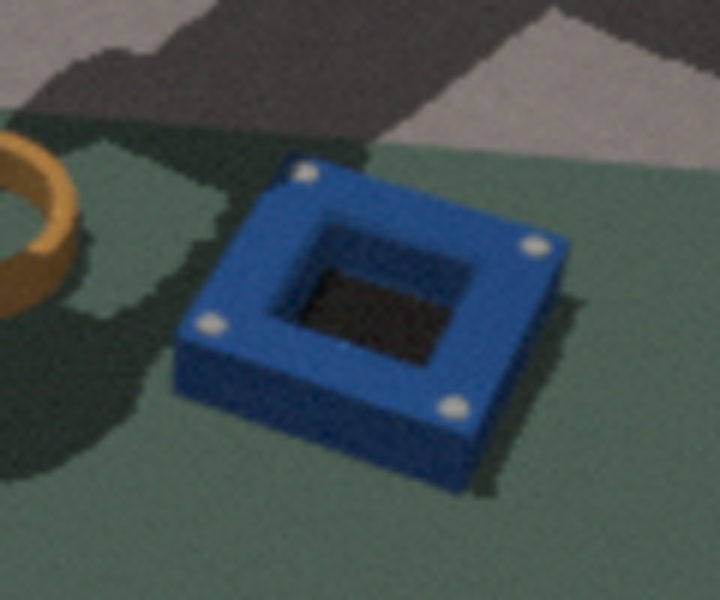

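```bash
cat >> h.py <<'E'
def watz(c,o,u,v,z):
    f=240/np.tan(np.radians(c["fov_y"]/2)); T=c["T_tool_cam"]; R=Ro.from_euler("xyz",o["tcp_rot"]).as_matrix()
    r=R@T[:3,:3]@np.array([(u-c["cx"])/f,(v-c["cy"])/f,1]); p=R@T[:3,3]+o["tool_pos"]
    return p+r*(z-p[2])/r[2]
E
python3 - <<'E'
from h import *
d=pickle.load(open("c1.pkl","rb"));c=d["wrist"];o=d["obs"]
a=c["img"][150:290,250:410]; cv2.imwrite("pics/w1c.png",cv2.resize(a,None,fx=4,fy=4,interpolation=2))
hsv=cv2.cvtColor(c["img"],cv2.COLOR_BGR2HSV)
m=((hsv[...,0]<14)&(hsv[...,1]>190)).astype(np.uint8); m[:180]=0;m[290:]=0;m[:,:280]=0;m[:,380:]=0
cn=max(cv2.findContours(m,0,1)[0],key=cv2.contourArea); hull=cv2.convexHull(cn)
print(cv2.fitEllipse(hull),cv2.boundingRect(cn))
E
```

```text
Traceback (most recent call last):
ValueError: max() iterable argument is empty
```

View pics/w1c.png

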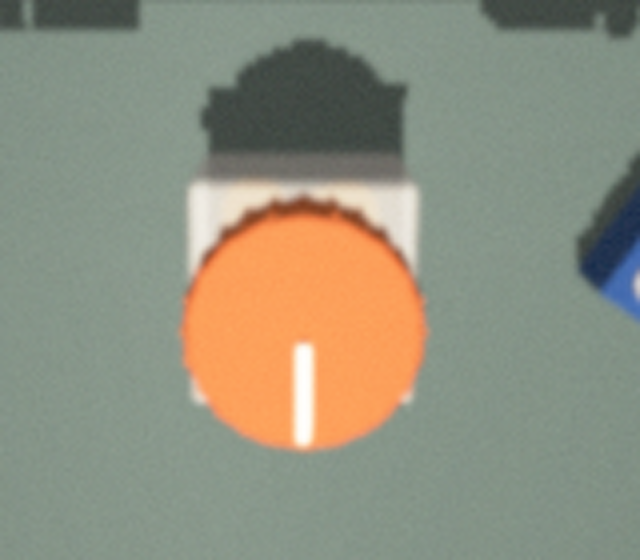

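```bash
python3 - <<'E'
from h import *
d=pickle.load(open("c1.pkl","rb"));c=d["wrist"];o=d["obs"]
print(watz(c,o,326.2,232.4,100), watz(c,o,325.8,262,100)-watz(c,o,326,236,100))
print(watz(c,o,250+184/4,232.4,100)-watz(c,o,250+427/4,232.4,100))
E
```

```text
[ 479.97191136 -159.15393832  100.        ] [ -0.14545235 -23.35341202   0.        ]
[-5.17153697e+01  3.31325032e-02  0.00000000e+00]
```

Emit:
{"name": "servo_tool", "arguments": {"angular": [[0,0,0],[0,0,0],[0,0,0],[0,0,0],[0,0,0],[0,0,0],[0,0,0],[0,0,0],[0,0,0],[0,0,0]], "slide": [[0,8,0],[-1,30,0],[-2,65,0],[-4,105,0],[-5,150,0],[-7,195,0],[-8,238,0],[-9,275,0],[-10,305,0],[-10,325,0]], "grip": [1,1,1,1,1,1,1,1,1,1]}}

```text
time: 1.97
tool_pos: [465.6, 169.7, 203.4]
tcp_rot: [3.142, -0.001, 1.575]
contact_force: [0.3, -0.9, -0.1]
grip_width: 91.7
```

Emit:
{"name": "servo_tool", "arguments": {"angular": [[0,0,0],[0,0,0],[0,0,0],[0,0,0]], "slide": [[0,7,0],[0,10,0],[0,10,0],[0,10,0]], "grip": [1,1,1,1]}}

```text
time: 2.3
tool_pos: [466.9, 174.4, 203.2]
tcp_rot: [-3.142, 0.0, 1.571]
contact_force: [-1.3, 0.3, 1.3]
grip_width: 91.8
```

```bash
python3 - <<'E'
from plant import bot
from h import *
o=bot.get_obs(); c=bot.capture("wrist"); pickle.dump((o,c),open("c2.pkl","wb"))
cv2.imwrite("pics/w2.png",c["img"]); print(o["time"],o["tool_pos"],o["tcp_rot"],o["joint_positions"])
E
```

```text
2.3 [466.92428344 174.43073154 203.19480564] [-3.14151423e+00  4.30388149e-04  1.57054721e+00] [ 2.03916803e-01  2.93627112e-01  1.59459675e+00 -4.26852768e-04
  1.25353287e+00  2.04299131e-01]
```

View pics/w2.png

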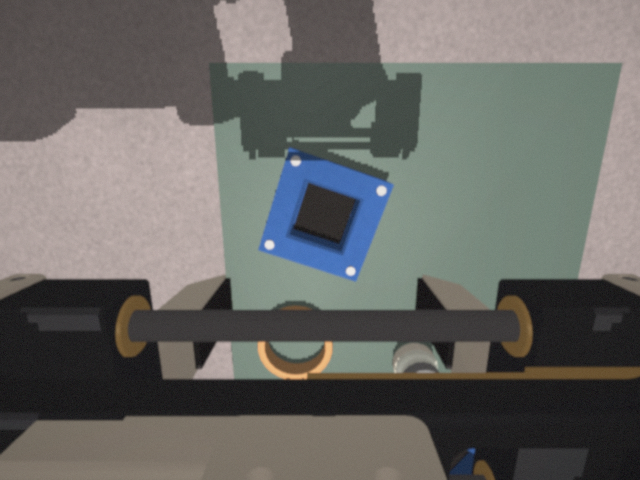

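```bash
python3 - <<'E'
from h import *
o,c=pickle.load(open("c2.pkl","rb"))
cv2.imwrite("pics/w2c.png",cv2.resize(c["img"][140:290,250:405],None,fx=4,fy=4,interpolation=2))
g=c["img"].min(2); m=(g>170).astype(np.uint8); m[:150]=0;m[285:]=0;m[:,:255]=0;m[:,400:]=0
k,l,s,ce=cv2.connectedComponentsWithStats(m)
P=[]
for i in range(1,k):
    if 20<s[i,4]<200 : P.append(ce[i]); print(ce[i],s[i,4])
P=[watz(c,o,*p,32) for p in P]
print(np.round(P,1), np.mean(P,0))
E
```

```text
[295.19565217 162.30434783] 46
[381.05333333 190.34666667] 75
[269.04411765 244.25      ] 68
[350.19047619 270.76190476] 63
[[439.7 232.2  32. ]
 [526.9 204.4  32. ]
 [410.1 147.1  32. ]
 [497.2 117.3  32. ]] [468.50053351 175.24298701  32.        ]
```

View pics/w2c.png

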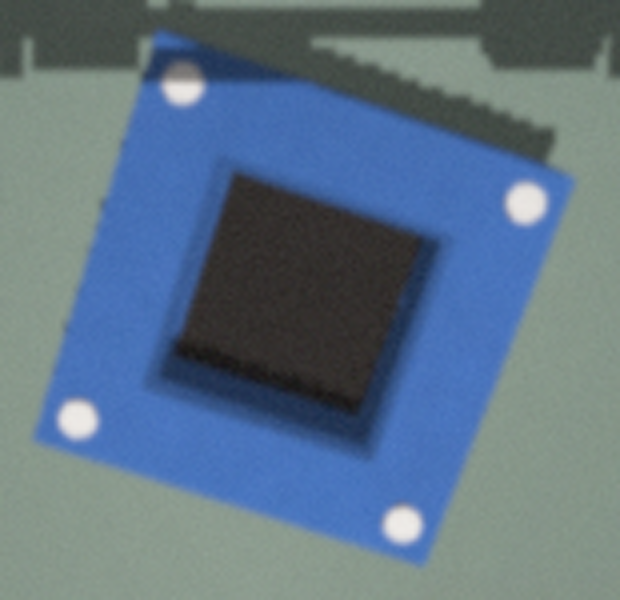

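```bash
python3 - <<'E'
from h import *
o,c=pickle.load(open("c2.pkl","rb"))
def f(L,z=32): return np.array([watz(c,o,250+(x+.5)/4-.5,140+(y+.5)/4-.5,z) for x,y in L])
P=f([(182,84),(525,204),(402,524),(78,419)]);print(P.round(1),P.mean(0))
Q=f([(157,30),(576,178),(424,567),(34,439)]);print(Q.round(1),Q.mean(0))
Fl=f([(233,174),(417,235),(357,412),(177,348)],6);print(Fl.round(1))
for X in(P,Q):
  for a,b in((0,1),(1,2),(2,3),(3,0)):
    v=X[b]-X[a]; print(np.linalg.norm(v).round(1),(np.degrees(np.arctan2(v[1],v[0]))%90).round(2))
d=pickle.load(open("c1.pkl","rb"));print(watz(d["wrist"],d["obs"],325.75,232.1,100))
E
```

```text
[[439.7 233.8  32. ]
 [526.7 204.1  32. ]
 [497.2 117.4  32. ]
 [410.2 147.   32. ]] [468.45033223 175.58591863  32.        ]
[[433.8 246.8  32. ]
 [539.4 210.7  32. ]
 [503.5 104.9  32. ]
 [398.2 141.4  32. ]] [468.71727165 175.96878974  32.        ]
[[451.  209.2   6. ]
 [501.6 192.6   6. ]
 [485.7 141.9   6. ]
 [434.7 160.6   6. ]]
92.0 71.13
91.6 71.16
91.8 71.24
91.7 71.26
111.6 71.11
111.7 71.23
111.4 70.89
111.3 71.37
[ 479.58856023 -158.89126154  100.        ]
```

Emit:
{"name": "servo_tool", "arguments": {"angular": [[0,0,0],[0,0,0],[0,0,0],[0,0,0],[0,0,0],[0,0,0],[0,0,0],[0,0,0],[0,0,0],[0,0,0]], "slide": [[0,-10,0],[1,-35,0],[2,-75,0],[4,-115,0],[6,-155,-5],[8,-195,-15],[9,-232,-25],[10,-267,-35],[11,-299,-45],[11,-322,-55]], "grip": [1,1,1,1,1,1,1,1,1,1]}}

```text
time: 3.18
tool_pos: [477.1, -151.4, 147.9]
tcp_rot: [3.141, 0.001, 1.567]
contact_force: [0.3, -0.0, -0.4]
grip_width: 91.9
```

Emit:
{"name": "servo_tool", "arguments": {"angular": [[0,0,0],[0,0,0],[0,0,0],[0,0,0],[0,0,0],[0,0,0],[0,0,0],[0,0,0],[0,0,0],[0,0,0]], "slide": [[0,-10,-5],[0,-12,-10],[0,-12,-20],[0,-12,-32],[0,-12,-44],[0,-12,-56],[0,-12,-67],[0,-12,-76],[0,-12,-81],[0,-12,-81]], "grip": [1,1,1,1,1,1,1,1,1,1]}}

```text
time: 4.02
tool_pos: [477.4, -158.3, 66.5]
tcp_rot: [-3.14, -0.001, 1.571]
contact_force: [-0.1, -0.0, 0.5]
grip_width: 91.8
```

```bash
python3 - <<'E'
from plant import bot
from h import *
o=bot.get_obs(); d={n:bot.capture(n) for n in("scene","side","wrist")}
pickle.dump((o,d),open("c3.pkl","wb"))
a=cv2.resize(d["scene"]["img"][150:280,180:310],(400,400),interpolation=2);b=cv2.resize(d["side"]["img"][210:340,260:390],(400,400),interpolation=2)
cv2.imwrite("pics/g3.png",np.hstack([a,b])); print(o["time"],o["tool_pos"],o["contact_force"])
cv2.imwrite("pics/w3.png",d["wrist"]["img"])
E
```

```text
4.0167 [ 477.44326873 -158.28195956   66.48268524] [-0.09339151 -0.04072715  0.460378  ]
```

View pics/g3.png

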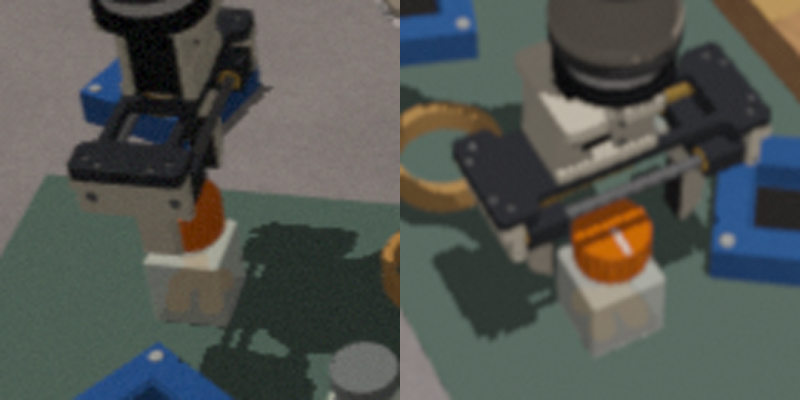

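View pics/w3.png

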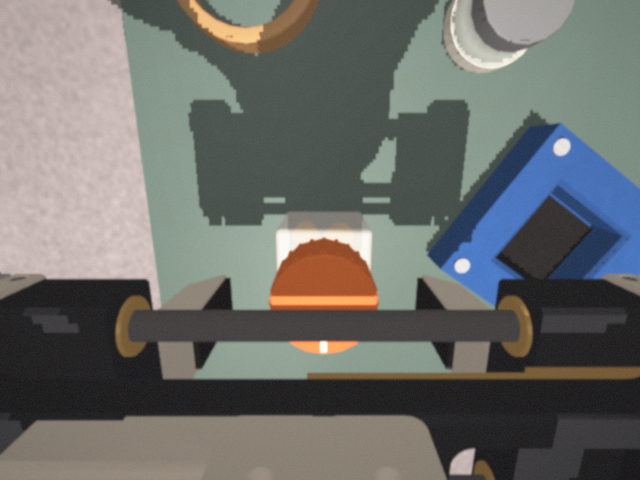

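```bash
python3 - <<'E'
from h import *
o,d=pickle.load(open("c3.pkl","rb"));c=d["wrist"]
print(watz(c,o,323.7,353.5,100)+[0,26,0], watz(c,o,269.5,300,100),watz(c,o,378,300,100))
W=pts(d["wrist"],o); print(W[225:360:8,324].round(1))
E
```

```text
[ 478.82906729 -158.20447054  100.        ] [ 453.51073274 -155.97992507  100.        ] [ 504.07372295 -155.85938946  100.        ]
[[ 478.9 -131.7   46.9]
 [ 478.9 -133.5   59.6]
 [ 478.9 -133.1   78.7]
 [ 478.9 -133.1   93.4]
 [ 478.9 -135.8   97.4]
 [ 478.9 -139.    99.1]
 [ 478.9 -142.8   99.3]
 [ 478.9 -147.2   98.2]
 [ 478.9 -150.5   99.8]
 [ 478.9 -155.5   97.6]
 [ 478.9 -159.3   98.3]
 [ 478.8 -127.9  168.8]
 [ 478.9 -128.4  172.2]
 [ 478.9 -130.   173. ]
 [ 478.9 -132.3  172.8]
 [ 479.  -179.4  100.3]
 [ 479.  -184.5   99.2]]
```

Centred: the cap edges are at columns 269.5 and 378, and the fingers at 231 and 417. Closing now.

Emit:
{"name": "servo_tool", "arguments": {"angular": [[0,0,0],[0,0,0],[0,0,0],[0,0,0],[0,0,0],[0,0,0],[0,0,0],[0,0,0]], "slide": [[0,0,0],[0,0,0],[0,0,0],[0,0,0],[0,0,0],[0,0,0],[0,0,0],[0,0,0]], "grip": [-1,-1,-1,-1,-1,-1,-1,-1]}}

```text
time: 4.83
tool_pos: [478.2, -159.0, 67.3]
tcp_rot: [3.141, 0.0, 1.571]
contact_force: [0.4, 0.0, -0.2]
grip_width: 51.2
```

Emit:
{"name": "servo_tool", "arguments": {"angular": [[0,0,0],[0,0,0],[0,0,0],[0,0,0],[0,0,0],[0,0,0],[0,0,0],[0,0,0],[0,0,0],[0,0,0]], "slide": [[0,0,1],[0,0,4],[0,0,9],[0,0,17],[0,0,27],[0,0,38],[0,0,49],[0,0,58],[0,0,63],[0,0,65]], "grip": [-1,-1,-1,-1,-1,-1,-1,-1,-1,-1]}}

```text
time: 5.67
tool_pos: [478.5, -159.2, 133.6]
tcp_rot: [3.14, 0.001, 1.571]
contact_force: [0.9, 0.6, -2.7]
grip_width: 51.3
```

```bash
python3 - <<'E'
from plant import bot
from h import *
o=bot.get_obs(); d={n:bot.capture(n) for n in("scene","side","wrist")}
pickle.dump((o,d),open("c4.pkl","wb"))
a=cv2.resize(d["scene"]["img"][120:260,170:310],(400,400),interpolation=2);b=cv2.resize(d["side"]["img"][170:340,240:410],(400,400),interpolation=2)
cv2.imwrite("pics/g4.png",np.hstack([a,b])); print(o["time"],o["tool_pos"],o["contact_force"],o["moment"],o["grip_width"])
E
```

```text
5.6667 [ 478.51911971 -159.23938114  133.58457469] [ 0.85872789  0.56942845 -2.66192602] [ 0.0370206  -0.00815249 -0.01969237] 51.33519865934644
```

View pics/g4.png

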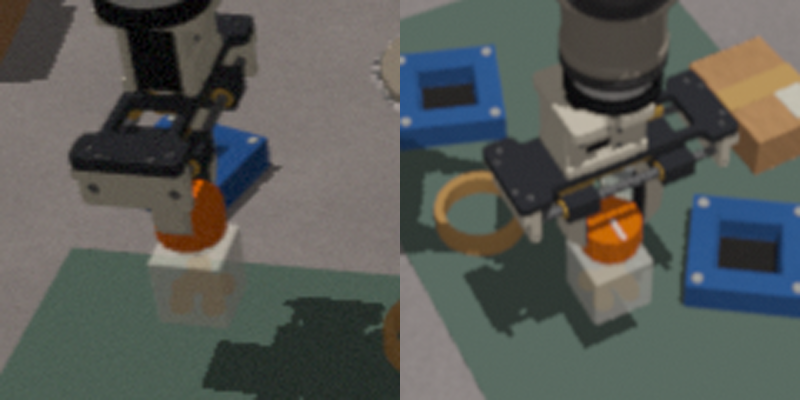

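Emit:
{"name": "servo_tool", "arguments": {"angular": [[0,0,0],[0,0,0],[0,0,-1],[0,0,-3],[0,0,-5],[0,0,-7],[0,0,-9],[0,0,-11],[0,0,-13],[0,0,-15]], "slide": [[0,4,0],[0,14,0],[-1,31,0],[-2,53,0],[-3,78,0],[-4,104,0],[-5,130,0],[-5,156,0],[-6,182,0],[-7,208,0]], "grip": [-1,-1,-1,-1,-1,-1,-1,-1,-1,-1]}}

```text
time: 6.65
tool_pos: [470.2, 51.1, 131.9]
tcp_rot: [-3.141, -0.0, 1.308]
contact_force: [0.2, -0.9, -3.1]
grip_width: 51.3
```

Emit:
{"name": "servo_tool", "arguments": {"angular": [[0,0,-1],[0,0,-2],[0,0,-3],[0,0,-3.5],[0,0,-3.8],[0,0,-3.8],[0,0,-3.8],[0,0,-3.8],[0,0,-3.8],[0,0,-3.8]], "slide": [[-1,25,0],[-2,49,0],[-2,71,0],[-3,90,0],[-3,106,0],[-4,117,0],[-4,124,0],[-4,126,0],[-4,126,0],[-4,126,0]], "grip": [-1,-1,-1,-1,-1,-1,-1,-1,-1,-1]}}

```text
time: 7.48
tool_pos: [467.0, 174.5, 132.1]
tcp_rot: [-3.142, 0.0, 1.242]
contact_force: [0.3, 0.1, -2.9]
grip_width: 50.9
```

```bash
python3 - <<'E'
from plant import bot
from h import *
o=bot.get_obs(); d={n:bot.capture(n) for n in("scene","side","wrist")}
pickle.dump((o,d),open("c5.pkl","wb"))
a=cv2.resize(d["scene"]["img"][170:300,330:460],(400,400),interpolation=2);b=cv2.resize(d["side"]["img"][110:250,190:330],(400,400),interpolation=2)
cv2.imwrite("pics/g5.png",np.hstack([a,b])); print(o["time"],o["tool_pos"],o["tcp_rot"],o["contact_force"],o["grip_width"])
cv2.imwrite("pics/w5.png",d["wrist"]["img"])
E
```

```text
7.4833 [466.97394782 174.49402052 132.13759556] [-3.14154938e+00  4.61562789e-04  1.24243690e+00] [ 0.33244572  0.11873127 -2.8871527 ] 50.93066674064032
```

View pics/g5.png

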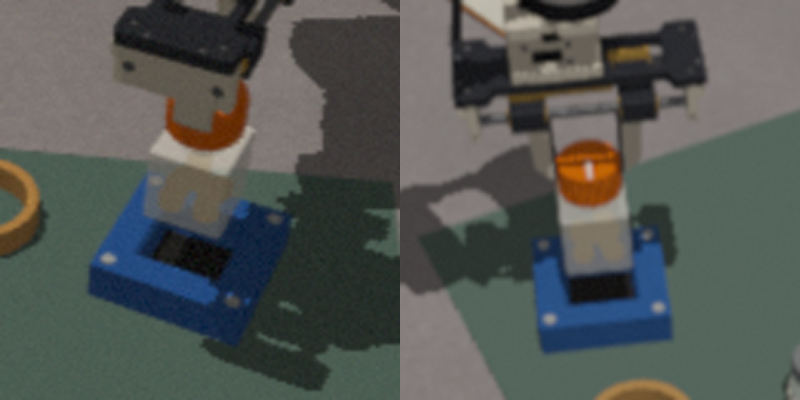

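View pics/w5.png

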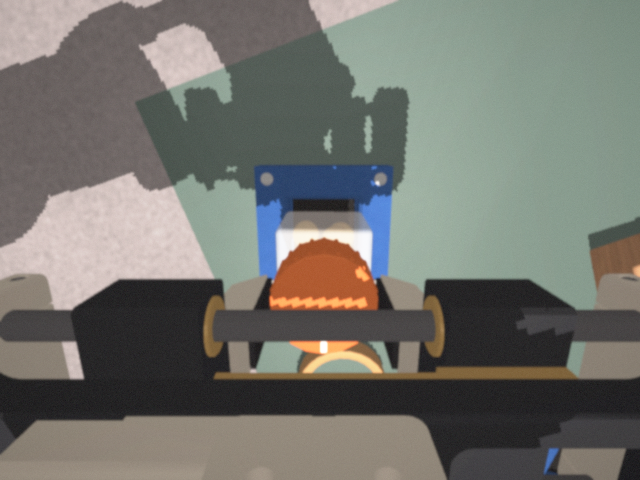

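The wrist view shows the block at columns 255–393, the jar at 277–372 and the cap around 324, so all three share a centre. Descending.

Emit:
{"name": "servo_tool", "arguments": {"angular": [[0,0,0],[0,0,0],[0,0,0],[0,0,0],[0,0,0],[0,0,0],[0,0,0],[0,0,0]], "slide": [[0,0,-2],[0,0,-7],[0,0,-13],[0,0,-19],[0,0,-24],[0,0,-28],[0,0,-30],[0,0,-30]], "grip": [-1,-1,-1,-1,-1,-1,-1,-1]}}

```text
time: 8.3
tool_pos: [466.7, 175.0, 101.6]
tcp_rot: [-3.141, 0.001, 1.243]
contact_force: [-0.2, -0.4, -2.7]
grip_width: 51.1
```

```bash
python3 - <<'E'
from plant import bot
from h import *
o=bot.get_obs(); d={n:bot.capture(n) for n in("scene","side","wrist")}
pickle.dump((o,d),open("c6.pkl","wb"))
a=cv2.resize(d["scene"]["img"][190:300,340:450],(400,400),interpolation=2);b=cv2.resize(d["side"]["img"][150:250,210:310],(400,400),interpolation=2)
cv2.imwrite("pics/g6.png",np.hstack([a,b])); print(o["time"],o["tool_pos"],o["contact_force"])
cv2.imwrite("pics/w6.png",cv2.resize(d["wrist"]["img"][150:310,230:430],None,fx=4,fy=3.75))
E
```

```text
8.3 [466.67949513 174.96793223 101.58769785] [-0.15751081 -0.41149589 -2.70201277]
```

View pics/g6.png

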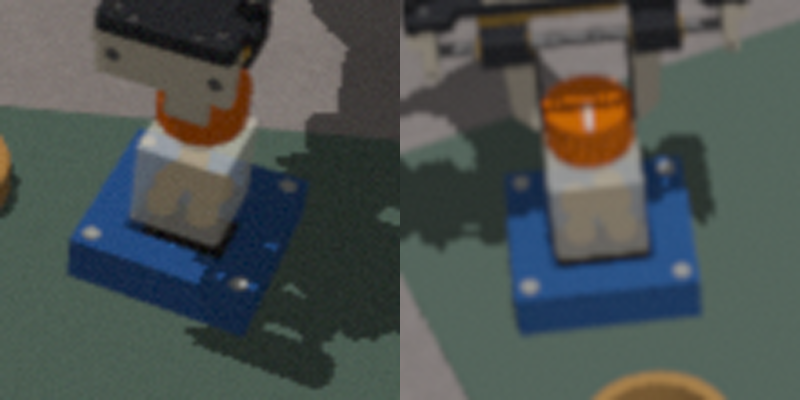

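View pics/w6.png

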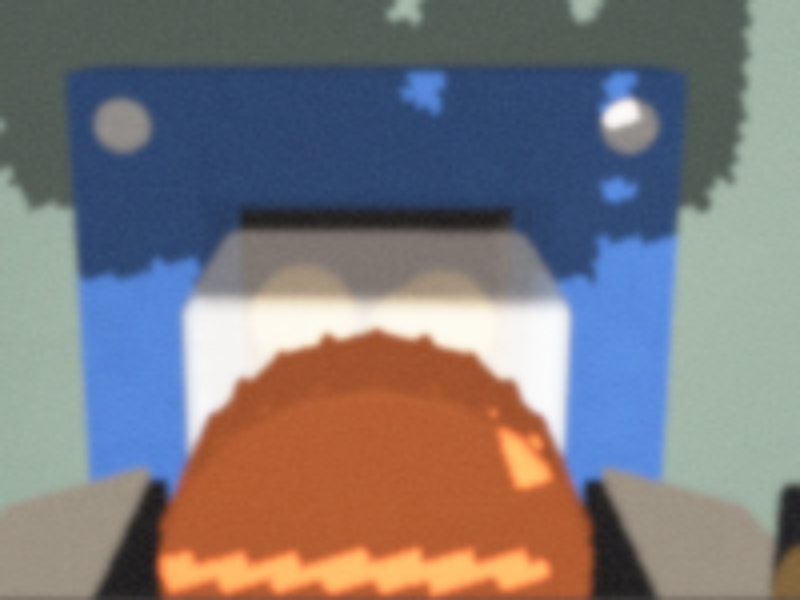

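Emit:
{"name": "servo_tool", "arguments": {"angular": [[0,0,0],[0,0,0],[0,0,0],[0,0,0],[0,0,0],[0,0,0]], "slide": [[0,0,-1],[0,0,-3],[0,0,-5],[0,0,-7],[0,0,-9],[0,0,-10]], "grip": [-1,-1,-1,-1,-1,-1]}}

```text
time: 8.95
tool_pos: [466.9, 175.0, 91.9]
tcp_rot: [-3.141, 0.0, 1.243]
contact_force: [0.2, -0.1, -2.9]
grip_width: 50.9
```

Emit:
{"name": "servo_tool", "arguments": {"angular": [[0,0,0],[0,0,0],[0,0,0],[0,0,0],[0,0,0],[0,0,0],[0,0,0]], "slide": [[0,0,-2],[0,0,-4],[0,0,-6],[0,0,-8],[0,0,-10],[0,0,-12],[0,0,-13]], "grip": [-1,-1,-1,-1,-1,-1,-1]}}

```text
time: 9.53
tool_pos: [466.9, 175.0, 78.9]
tcp_rot: [-3.141, 0.0, 1.243]
contact_force: [-0.2, 0.7, -3.1]
grip_width: 50.7
```

No contact so far (force still about -3, the jar's weight). TCP z should be about 73 when the jar is home.

Emit:
{"name": "servo_tool", "arguments": {"angular": [[0,0,0],[0,0,0],[0,0,0],[0,0,0],[0,0,0]], "slide": [[0,0,-1],[0,0,-2],[0,0,-3],[0,0,-4],[0,0,-5]], "grip": [-1,-1,-1,-1,-1]}}

```text
time: 9.95
tool_pos: [467.1, 175.0, 74.2]
tcp_rot: [3.141, -0.0, 1.243]
contact_force: [-0.9, 0.4, -3.1]
grip_width: 51.2
```

Emit:
{"name": "servo_tool", "arguments": {"angular": [[0,0,0],[0,0,0],[0,0,0]], "slide": [[0,0,-0.5],[0,0,-1],[0,0,-1.3]], "grip": [-1,-1,-1]}}

```text
time: 10.2
tool_pos: [467.2, 175.3, 73.2]
tcp_rot: [3.141, -0.001, 1.243]
contact_force: [-1.0, 1.4, 2.2]
grip_width: 51.2
```

Emit:
{"name": "servo_tool", "arguments": {"angular": [[0,0,0],[0,0,0],[0,0,0]], "slide": [[0,0,-0.4],[0,0,-0.8],[0,0,-0.8]], "grip": [-1,-1,-1]}}

```text
time: 10.45
tool_pos: [467.3, 175.4, 73.1]
tcp_rot: [3.141, -0.001, 1.243]
contact_force: [-2.2, 1.7, 6.0]
grip_width: 51.1
```

```bash
python3 - <<'E'
from plant import bot
from h import *
o=bot.get_obs(); d={n:bot.capture(n) for n in("scene","side","wrist")}
pickle.dump((o,d),open("c7.pkl","wb"))
a=cv2.resize(d["scene"]["img"][190:300,340:450],(400,400),interpolation=2);b=cv2.resize(d["side"]["img"][150:250,210:310],(400,400),interpolation=2)
cv2.imwrite("pics/g7.png",np.hstack([a,b])); print(o["time"],o["tool_pos"],o["contact_force"],o["moment"],o["joint_positions"])
E
```

```text
10.45 [467.28282576 175.36157631  73.09570252] [-2.19262399  1.65028219  5.95944922] [0.24622821 0.56267673 0.09143878] [2.05111857e-01 4.43876078e-01 1.77190811e+00 4.07307543e-04
 9.24535261e-01 5.32988316e-01]
```

View pics/g7.png

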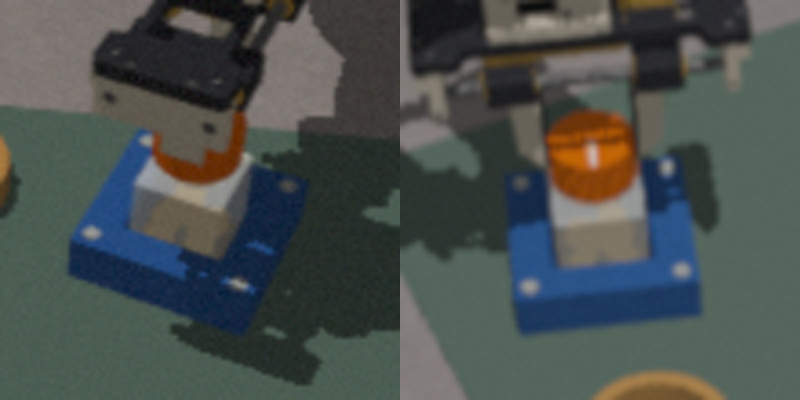

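Home: TCP at 73.1, contact force about 9 N above the hanging weight. Start unscrewing and check for slip.

Emit:
{"name": "servo_tool", "arguments": {"angular": [[0,0,2],[0,0,5],[0,0,9],[0,0,13],[0,0,17],[0,0,21],[0,0,25],[0,0,28],[0,0,30],[0,0,30]], "slide": [[0,0,0],[0,0,0],[0,0,0],[0,0,0],[0,0,0],[0,0,0],[0,0,0],[0,0,0],[0,0,0],[0,0,0]], "grip": [-1,-1,-1,-1,-1,-1,-1,-1,-1,-1]}}

```text
time: 11.43
tool_pos: [468.0, 175.8, 73.4]
tcp_rot: [3.138, -0.001, 1.768]
contact_force: [-2.0, 1.8, 7.5]
grip_width: 51.0
```

```bash
python3 - <<'E'
from plant import bot
from h import *
o=bot.get_obs(); d={n:bot.capture(n) for n in("scene","side","wrist")}
pickle.dump((o,d),open("c8.pkl","wb"))
a=cv2.resize(d["wrist"]["img"][220:370,249:399],(400,400),interpolation=2);b=cv2.resize(d["side"]["img"][150:250,210:310],(400,400),interpolation=2)
cv2.imwrite("pics/g8.png",np.hstack([a,b])); print(o["time"],o["tool_pos"],o["tcp_rot"],o["contact_force"],o["moment"])
E
```

```text
11.4333 [468.03179059 175.81548949  73.42157367] [ 3.13830586e+00 -9.63588060e-04  1.76774112e+00] [-2.02845591  1.82252458  7.53720425] [0.44953216 0.11878623 0.03591144]
```

View pics/g8.png

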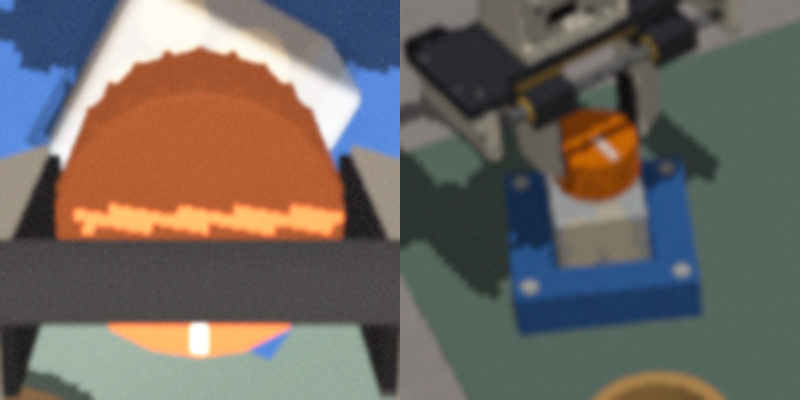

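The line stays straight down in the wrist view, so the cap turned with the tool, and the jar stayed square in the block. Continue to a total of about 87°.

Emit:
{"name": "servo_tool", "arguments": {"angular": [[0,0,2],[0,0,6],[0,0,10],[0,0,14],[0,0,18],[0,0,22],[0,0,26],[0,0,29],[0,0,30],[0,0,30]], "slide": [[0,0,0],[0,0,0],[0,0,0],[0,0,0],[0,0,0],[0,0,0],[0,0,0],[0,0,0],[0,0,0],[0,0,0]], "grip": [-1,-1,-1,-1,-1,-1,-1,-1,-1,-1]}}

```text
time: 12.42
tool_pos: [468.1, 176.0, 73.8]
tcp_rot: [3.138, 0.001, 2.291]
contact_force: [-1.7, 3.1, 11.3]
grip_width: 51.0
```

Emit:
{"name": "servo_tool", "arguments": {"angular": [[0,0,2],[0,0,6],[0,0,10],[0,0,14],[0,0,18],[0,0,22],[0,0,25],[0,0,27],[0,0,27],[0,0,27]], "slide": [[0,0,0],[0,0,0],[0,0,0],[0,0,0],[0,0,0],[0,0,0],[0,0,0],[0,0,0],[0,0,0],[0,0,0]], "grip": [-1,-1,-1,-1,-1,-1,-1,-1,-1,-1]}}

```text
time: 13.25
tool_pos: [467.8, 175.5, 73.8]
tcp_rot: [3.14, 0.002, 2.761]
contact_force: [-3.4, 1.4, 11.7]
grip_width: 51.3
```

```bash
python3 - <<'E'
from plant import bot
from h import *
o=bot.get_obs(); d={n:bot.capture(n) for n in("scene","side","wrist")}
pickle.dump((o,d),open("c9.pkl","wb"))
a=cv2.resize(d["wrist"]["img"][220:370,249:399],(400,400),interpolation=2);b=cv2.resize(d["side"]["img"][150:250,210:310],(400,400),interpolation=2)
cv2.imwrite("pics/g9.png",np.hstack([a,b])); print(o["time"],o["tool_pos"],o["tcp_rot"],o["contact_force"],o["moment"])
E
```

```text
13.25 [467.75831094 175.47877907  73.80639151] [3.13975341e+00 2.03386161e-03 2.76145993e+00] [-3.41017182  1.44463823 11.70471824] [0.32328489 0.56346624 0.05532886]
```

View pics/g9.png

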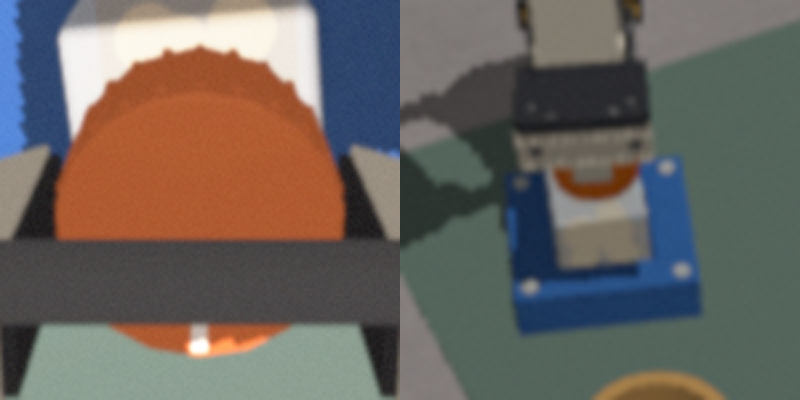

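Tool has turned 87° with no slip, and the jar is still square in the pocket. Lifting straight up, slowly at first.

Emit:
{"name": "servo_tool", "arguments": {"angular": [[0,0,0],[0,0,0],[0,0,0],[0,0,0],[0,0,0],[0,0,0]], "slide": [[0,0,1],[0,0,2],[0,0,3.5],[0,0,5],[0,0,6],[0,0,6]], "grip": [-1,-1,-1,-1,-1,-1]}}

```text
time: 13.9
tool_pos: [467.0, 174.9, 78.2]
tcp_rot: [-3.142, -0.0, 2.761]
contact_force: [-0.6, 0.5, -0.4]
grip_width: 50.8
```

```bash
python3 - <<'E'
from plant import bot
from h import *
o=bot.get_obs(); d={n:bot.capture(n) for n in("scene","side","wrist")}
pickle.dump((o,d),open("c10.pkl","wb"))
a=cv2.resize(d["scene"]["img"][190:300,340:450],(400,400),interpolation=2);b=cv2.resize(d["side"]["img"][150:250,210:310],(400,400),interpolation=2)
cv2.imwrite("pics/g10.png",np.hstack([a,b])); print(o["time"],o["tool_pos"],o["tcp_rot"],o["contact_force"],o["moment"])
E
```

```text
13.9 [467.01227362 174.91463605  78.17496193] [-3.14151107e+00 -7.22418292e-05  2.76105259e+00] [-0.64385867  0.50874973 -0.3777601 ] [ 0.13205387  0.0911155  -0.06224585]
```

View pics/g10.png

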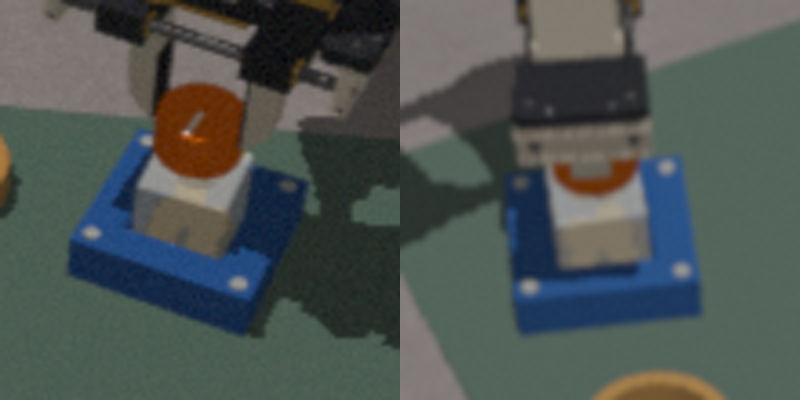

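The force is -0.4 N, which is the cap's weight alone: threads released and the jar stays down. Raise to final height.

Emit:
{"name": "servo_tool", "arguments": {"angular": [[0,0,0],[0,0,0],[0,0,0],[0,0,0],[0,0,0],[0,0,0],[0,0,0],[0,0,0],[0,0,0],[0,0,0]], "slide": [[0,0,2],[0,0,5],[0,0,9],[0,0,13],[0,0,18],[0,0,23],[0,0,28],[0,0,31],[0,0,32],[0,0,32]], "grip": [-1,-1,-1,-1,-1,-1,-1,-1,-1,-1]}}

```text
time: 14.88
tool_pos: [467.2, 175.1, 110.5]
tcp_rot: [3.141, 0.001, 2.761]
contact_force: [-0.3, -0.2, -0.6]
grip_width: 51.4
```

Emit:
{"name": "servo_tool", "arguments": {"angular": [[0,0,0],[0,0,0],[0,0,0]], "slide": [[0,0,0],[0,0,0],[0,0,0]], "grip": [-1,-1,-1]}}

```text
time: 15.13
tool_pos: [466.8, 175.0, 109.9]
tcp_rot: [-3.141, -0.0, 2.761]
contact_force: [-0.7, 0.3, -1.0]
grip_width: 51.2
```

```bash
python3 - <<'E'
from plant import bot
from h import *
o=bot.get_obs(); d={n:bot.capture(n) for n in("scene","side","wrist")}
pickle.dump((o,d),open("c11.pkl","wb"))
a=cv2.resize(d["scene"]["img"][180:300,335:455],(400,400),interpolation=2);b=cv2.resize(d["side"]["img"][150:250,210:310],(400,400),interpolation=2)
cv2.imwrite("pics/g11.png",np.hstack([a,b])); cv2.imwrite("pics/s11.png",d["scene"]["img"])
print(o["time"],o["tool_pos"],o["tcp_rot"],o["contact_force"],o["grip_width"])
d0=pickle.load(open("c0.pkl","rb"))
cv2.imwrite("pics/diff.png",cv2.absdiff(d["side"]["img"],d0["side"]["img"]))
cv2.imwrite("pics/diffs.png",cv2.absdiff(d["scene"]["img"],d0["scene"]["img"]))
# body-top height
for n in("scene","side"):
    W=pts(d[n]); m=(abs(W[...,0]-467)<26)&(abs(W[...,1]-175)<26)&(W[...,2]>50)&(W[...,2]<104)
    print(n,np.histogram(W[m][:,2],bins=np.arange(50,106,4)))
E
```

```text
15.1333 [466.84492193 174.97596291 109.87465528] [-3.14135544e+00 -4.76182255e-04  2.76110999e+00] [-0.69335462  0.32755127 -0.95056019] 51.21510962783008
scene (array([ 15,  17,  17,  19, 135,  59,  26,  35,  29,  48,  27,  50,  12]), array([ 50,  54,  58,  62,  66,  70,  74,  78,  82,  86,  90,  94,  98,
       102]))
side (array([ 6, 11, 13, 73, 75, 23, 18, 19, 31, 23, 34, 14,  0]), array([ 50,  54,  58,  62,  66,  70,  74,  78,  82,  86,  90,  94,  98,
       102]))
```

View pics/g11.png

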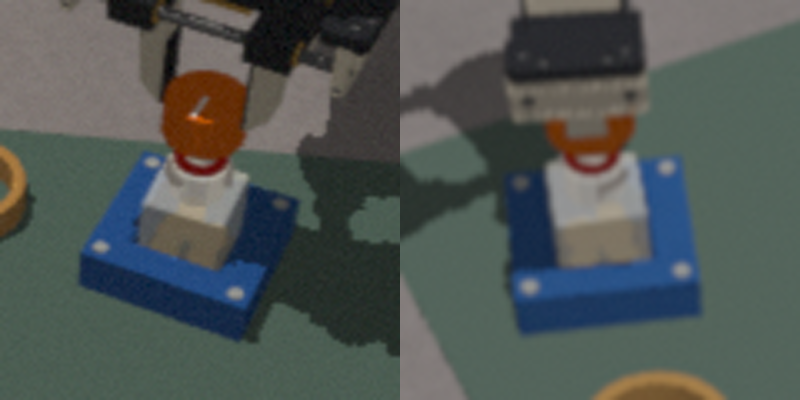

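View pics/diff.png

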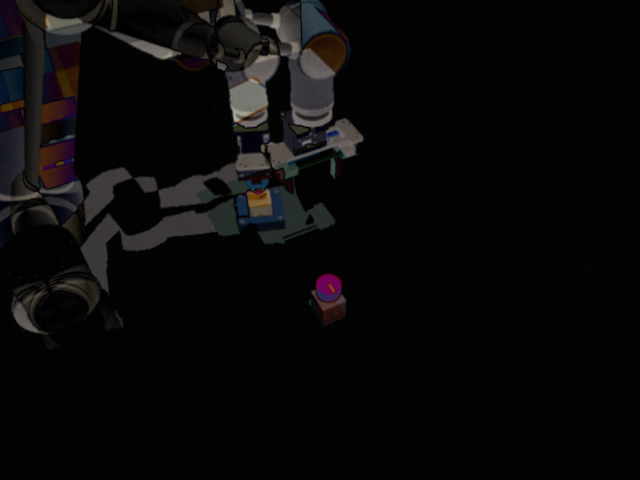

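View pics/diffs.png

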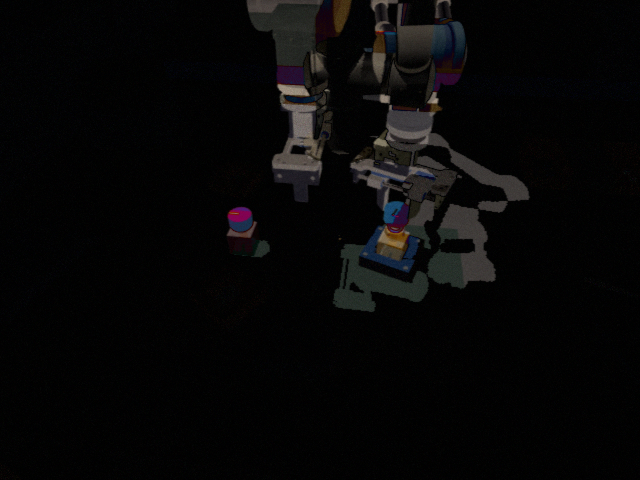

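```bash
python3 -c "
from plant import bot
print(bot.close_job())"
```

```text
the job is handed in; nothing more can be done
None
```

I stood the jar in the pocket of the leftmost blue block, the one at about (467, 175). Then I unscrewed the cap and lifted it off, and I'm still holding it over the jar mouth. I handed the job in at about 15 s of the 48 s allowed; it reports no verdict.

- **Seating:** the tool reached 73.1 mm with about 9 N of contact, within 0.2 mm of the height expected with the jar home. After the lift, the jar's top face read about 65–68 mm in the two cameras, against an expected 66.
- **Unscrewing:** I turned the tool 87° anticlockwise. The white line on the cap stayed fixed in the wrist view, so the cap did not slip in the fingers. The jar itself may have turned 2–3° within the pocket's play, which would put the cap's real turn at about 84–85°.
- **Lift:** by 5 mm up, the force had dropped to the cap's weight alone, so the jar did not come up with it. The tool finished at about 110 mm, level to within 0.1°. By calculation the cap's rim is about 20 mm above the jar mouth; in the pictures the red seal ring is visible below the cap.
- **Bystanders:** comparing pictures from before and after shows no movement of the carton, the tape roll or the tub.
- **Disagreement:** the cameras differed by about 2 mm in position. I corrected for this using the wrist view relative to the gripper, and the jar went in with no noticeable side force.

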